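Clip the filter plate into its holder on the optical rail

ROBOT

A 6-joint arm with a two-finger parallel gripper is mounted at the origin on the work surface. World frame = base frame: x ahead of the robot, y to its left, z up, the work surface at z = 0. Lengths are in m, angles in rad, forces in N, time in s.
With the tool pointing down it reaches from about 0.25 to 0.8 m from the base axis. Payload 3.9 kg.
Tool frame: the origin (TCP) lies on the centre line of the jaws, within the pads' length; the fingertips stand 25 mm ahead of it and the grasp point (between the pads) lies 6 mm ahead of it; z points along the fingers, y is the line along which they close (so a half turn about z gives the same grasp; the last joint's range is limited). The gripper opens to 85 mm and grips with 20 to 120 N. Pads are 22 mm wide; open, the fingers measure 114 mm over their backs; the gripper's body (76 mm by 85 mm) begins 54 mm behind the grasp point. The pads swing forward as they close: fully open they stand 13 mm farther back than shut.
Start: joints at [1.184, 0.26, -0.138, 1.173, 0, 1.571], TCP at [0.198, 0.486, 0.226] pointing down, gripper open.
Joint ranges: [-2.78, 2.78], [-0.83, 1.72], [-1.28, 1.37], [-1.9, 2.12], [-1.57, 1.48], [-3.14, 3.14]. Speed limits (rad/s): [2.57, 2.57, 3.14, 3.14, 3.14, 3.14].

INTERFACE

Orientations are given as a rotation vector (axis times angle).
In Python, from rig import env gives the robot as it stands.
- The arm moves only by the shell command python3 -m handwheel 'ROWS' [FORCE]. ROWS is JSON, a list of rows, each a list of 3 entries, a list of its own where there are three numbers: the shift along the world's x, y, z in m, then the turn, a rotation vector about the world's x, y, z in rad, then the finger opening in m, from 0 to 0.0854. In form: [[[tx, ty, tz], [ax, ay, az], grip], ...]. A call has 1 to 10 rows; each row is the pose to reach, as a shift and turn from the pose commanded when the call began; what a row does not reach only later rows make up. A row lasts 1/10 s, in which the tool goes at most 50 mm and 8.59 degrees, less where a joint would pass 70% of its speed; a pose out of reach is approached as far as the arm can. A call with a gripper value outside its range is refused whole. The fingers move at their own pace and stop on an object; FORCE is the grip in N (left out, the last holds). Time passes only in rows, so rows that repeat a pose let the fingers close. It gives the time, the measured TCP pose, the force, the opening and the grip force at its end, in the units of the state.
- env.read_state(): the state, without advancing time (a new reading comes with each control period).
- env.capture(name): name is "scene" or "top"; returns the picture (400x640x3 uint8, blue, green, red); there is no depth.
- env.camera_model(name): a dict with "fov_y" (degrees; the focal length in pixels is half the picture's height over the tangent of half this angle, whatever the lens; pixels are square), "cx", "cy" (the principal point, pixels), "camera_from_world" (4x4, takes a point from world to camera coordinates). Camera axes: x right, y down, z forward; pixel columns grow to the right and rows downward; lengths in m; the calibration is good to about 2 mm. A picture is of the moment at which its call begins. camera_model takes no time and is no camera call.
- env.close_job(): hands the job in; it is judged then, once.
Trained networks look in the newest picture that a camera, given by its name, has taken for a name from the list of things; names that differ only in an ending like _2 or _b are one class to them, and where a whole thing is asked for, a point or a joint stands for the part that bears it (a point fixed in the world has none). Each returns a list of dicts, best first, with "score" (0 to 1); they miss things now and then, are a little off and sometimes report something else, mostly with a low value. They report only what shows in the picture. A call takes as long as a camera call. They do not tell look-alikes from the thing itself.
- env.spot_in(camera, target): "at" ([column, row] as shares, 0 to 1, of the picture: columns of its width, rows of its height, amid what is visible of it).
The state is a dict: "time_s": time; "joint_pos": joint angles; "joint_velocities": joint speeds; "effort": joint torques, N m; "position": TCP position; "tcp_rot": TCP orientation; "force": force on the tool from outside, world axes, zero at the start; "moment": the same for the moment, N m; "gripper_width": finger opening in m; "grasp_force": force on a finger pad.
Only numpy, scipy, OpenCV 4.12 (cv2) and the standard library are available. Lean on these libraries where they do the work, as an engineer would, in place of code of your own. Each camera call takes 0.05 s, during which the arm holds its last target. There are 200 camera calls.

TASK

Take the wide plate with the window out of its rack and stand it upright on the ledge of the plate holder on the rail, centred between the backplate and the front lip. Then squeeze the handles of the sprung clip to take it off its stand and let it close over the middle of the plate's top edge, so that it stands straight and pinches plate and backplate together, pushed down until its pivot sits just above the plate; let go. Leave the other plates, the bottle and the jar where they are, and do not bump the rail, its lens and detector or the black panel beside it.

Things in the scene. Friction and masses are not known exactly. Their poses are not given: they have to be found in the camera images.
- plate_center (a point): Centre of the loose wide plate to be clipped: dark steel frame 9 mm thick (its x), 54 mm wide (y), 60 mm tall (z up), with a 26 mm wide glass window; same front and back. It stands in one of the rack's three grooves (places are shuffled), its lowest 10 mm inside the groove. Good to grip by its two side edges, fingers closing along its y.
- plate: The same plate, about 50 to 100 g: origin at the middle of its underside, axes as above.
- narrow_plate_center (a point): Centre of a plain plate, 9 mm thick (x), 36 mm wide (y), 60 mm tall, in another groove. Leave alone.
- short_plate_center (a point): Centre of a plain plate, 9 mm thick (x), 36 mm wide (y), 42 mm tall, in another groove. Leave alone.
- rack: Fixed white plastic rack, 146 mm along its x, 44 mm along y, 16 mm high; origin at the centre of its underside on the table. Three grooves along y, 11 mm wide, floor 6 mm above the table, at x = -48, 0 and 48 mm. Rack and clip stand swap sides (left, right) between starts.
- holder_seat (a point): Seat of the plate holder: on top of its ledge (45 mm above the table), at the front face of the backplate, mid-width. x points level from the backplate to the front lip, y along the width, z up. The plate belongs on the ledge's floor (x 0 to 13 mm), parallel to the backplate, overhanging both sides alike, either face first; its top is then 60 mm above this point.
- holder: Aluminium holder fixed on the rail, origin 29 mm below the seat, same axes. Backplate 6 mm thick (seat x -6 to 0), 34 mm wide, 52 mm tall above the ledge, lower 34 mm with an 18 mm wide opening. Ledge 40 mm wide; front lip at seat x 13 to 17 mm, 7 mm high. Plate and backplate pressed together are 15 mm thick, and the plate stands 8 mm above the backplate.
- clip_pivot (a point): Pivot of the loose sprung clip: a 10 mm thick barrel along y. Jaws hang down (-z) to 34 mm below it, rubber pads 14 to 34 mm below it; handles rise and spread to 45 mm above it. Axes are those of the +x half; at jaw joint 0 x is the squeezing direction and z is up. It starts upright, pinching the stand's board, pivot 64 mm above the table, within 20 mm of the board's middle.
- clip: The sprung clip: steel, 65 g, 20 mm wide along y, two mirrored halves; origin at the pivot, axes as above. Grip the two handles from above, fingers closing along x.
- clip_grip (a point): Middle between the clip's handles, 28 mm above the pivot: where to squeeze. Outside of the handles here: 44 mm apart at jaw joint 0 (54 mm at their top ends), about 25 mm and parallel when squeezed to the stop.
- clip_jaw (a joint): Opening angle between the clip's halves, rad. 0: pads parallel and 15 mm apart (as on the stand, and on plate plus backplate); -0.45: shut on nothing; 0.6: handles squeezed to their stop, pads 23 mm apart at their upper edge and 35 mm at the tips. A spring shuts it: pads press with about 8 N at 0, and each handle needs about 13 N at the stop.
- stand_top (a point): Middle of the top edge of the clip stand's upright board, 56 mm above the table; the board is 15 mm thick (x), 74 mm wide (y), on a base 80 mm (x) by 100 mm (y) and 12 mm high. Fixed.
- rail: Fixed optical rail: 320 mm along its x, 50 mm wide, 16 mm high; origin at the centre of its underside on the table. It carries, at x = -115 mm, a lens cell (56 mm across, 14 mm thick) and, at x = +115 mm, a square detector head (50 mm, 26 mm thick), both up to 108 mm above the table; the plate holder is within 15 mm of its middle. Beside it, at y = +85 mm (robot's side), an upright black panel 200 mm long (x), 6 mm thick (posts 12 mm), 125 mm high.
- bottle_center (a point): Middle of a standing clear bottle, 52 mm in diameter, 130 mm tall. Leave alone.
- jar_center (a point): Middle of a standing jar with a red cap, 60 mm in diameter, 70 mm tall. Leave alone.
Mind the look-alikes: they are no part of the job. There is more than one size of the clip; the job needs the smaller.

How it is judged:
By the outcome, as a careful person would: the job done as asked, in the order asked, and still so for the second after the job is handed in, with the robot touching nothing.
It also fails if it takes over 64 s, if anything falls off the work surface, if the arm or the gripper's body presses on something with over 40 N, if the wrist force passes 120 N, or if a joint passes its speed limit or range.

## Working session

There is one attempt and no reset: what is moved stays moved. The work goes in short steps, Python scripts to look and compute and a shell command to move; the robot and the scene stay as the last step left them, time stands still between calls to the robot, and variables do not carry over. Pictures are saved under pics/ and viewed, at most 10 in all, crops included, and the job is handed in when it is done.

```bash
mkdir -p pics; ls; python3 - <<'E'
from rig import env
import cv2,numpy as np
for n in("scene","top"):
    im=env.capture(n); cv2.imwrite(f"pics/{n}0.png",im)
    m=env.camera_model(n); print(n,m["fov_y"],m["cx"],m["cy"],np.round(m["camera_from_world"],4).tolist(), [k for k in m])
    for t in("plate_center","narrow_plate_center","short_plate_center","rack","holder_seat","clip_pivot","stand_top","rail","bottle_center","jar_center"):
        print(t,[(round(d["at"][0]*640),round(d["at"][1]*400),round(d["score"],2)) for d in env.spot_in(n,t)][:4])
print(env.read_state())
E
```

```text
pics
scene 42.68381043330007 321.08721550626217 188.32497042748722 [[-0.699, 0.715, 0.0103, 0.3683], [0.3687, 0.3727, -0.8516, -0.1288], [-0.6127, -0.5915, -0.5242, 1.6308], [0.0, 0.0, 0.0, 1.0]] ['fov_y', 'cx', 'cy', 'camera_from_world']
plate_center [(288, 152, 0.79)]
narrow_plate_center [(298, 163, 0.56)]
short_plate_center [(404, 293, 0.66)]
rack [(298, 175, 0.76), (306, 168, 0.38)]
holder_seat [(268, 221, 0.95), (330, 183, 0.68), (287, 153, 0.43)]
clip_pivot [(471, 229, 0.89), (413, 206, 0.59)]
stand_top [(411, 231, 0.67)]
rail [(410, 230, 0.72)]
bottle_center [(332, 185, 0.6), (290, 153, 0.51)]
jar_center [(402, 289, 0.95)]
top 56.69523423756651 312.95655016283257 196.9012466251835 [[-0.0066, -1.0, 0.0004, 0.0218], [-0.9911, 0.0065, -0.1333, 0.5628], [0.1333, -0.0013, -0.9911, 0.7582], [0.0, 0.0, 0.0, 1.0]] ['fov_y', 'cx', 'cy', 'camera_from_world']
plate_center [(434, 266, 0.82)]
narrow_plate_center [(231, 258, 0.63), (410, 262, 0.52), (219, 258, 0.45)]
short_plate_center [(391, 256, 0.67)]
rack [(400, 262, 0.94)]
holder_seat [(329, 142, 0.83)]
clip_pivot [(153, 278, 0.66), (2
[... 163 characters left out ...]
1, 'joint_pos': array([ 1.18400449e+00,  2.59989951e-01, -1.38101848e-01,  1.17270375e+00,
       -8.95792763e-06,  1.57079146e+00]), 'joint_velocities': array([ 2.68548372e-03,  8.05389830e-04,  6.41785325e-05, -3.06826222e-05,
       -1.39945399e-03,  2.86447811e-04]), 'effort': array([ 1.17320942e-04, -4.05629003e+01,  2.54238153e+01,  1.11253175e-03,
       -1.76377347e-05, -9.34205993e-07]), 'position': array([0.19803822, 0.48620281, 0.22600889]), 'tcp_rot': array([ 6.03781659e-01,  3.08301734e+00, -1.49917912e-06]), 'force': array([ 0.05027087,  0.24839398, -0.39493609]), 'moment': array([ 0.03200684, -0.02465461,  0.03014565]), 'grasp_force': 0.0, 'gripper_width': 0.08522376592251892}
```

View pics/scene0.png

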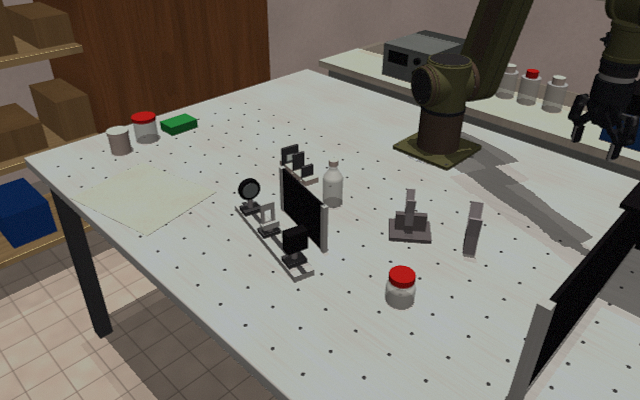

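View pics/top0.png

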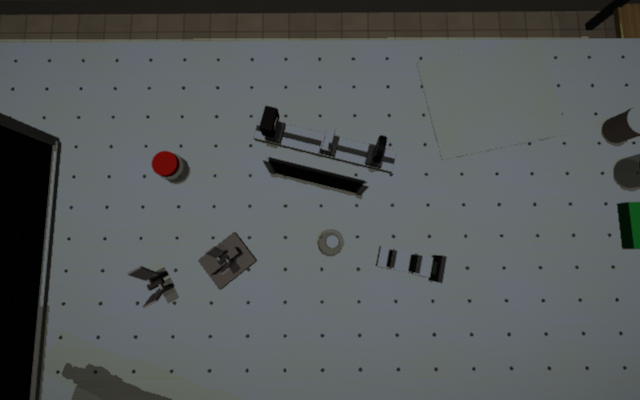

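The scene view shows the rail (~270,230), rack (~298,165), clip stand (~410,220) and a bigger clip (~472,228). In the top view the wide plate is at about (437,266), the clip stand at (228,258) and the holder at (329,142). The large look-alike clip is at (155,283). I'll zoom in next.

```bash
python3 - <<'E'
import cv2,numpy as np
im=cv2.imread("pics/top0.png")
def c(x,y,w,h,s):
    return cv2.resize(im[y:y+h,x:x+w],None,fx=s,fy=s,interpolation=cv2.INTER_CUBIC)
a=c(370,235,80,60,5); b=c(190,225,80,60,5); d=c(250,95,160,60,5)
o=np.vstack([np.hstack([a,b]),d]); o=np.clip(o.astype(float)*1.6,0,255).astype(np.uint8)
cv2.imwrite("pics/z1.png",o)
E
```

```text
(no output)
```

View pics/z1.png

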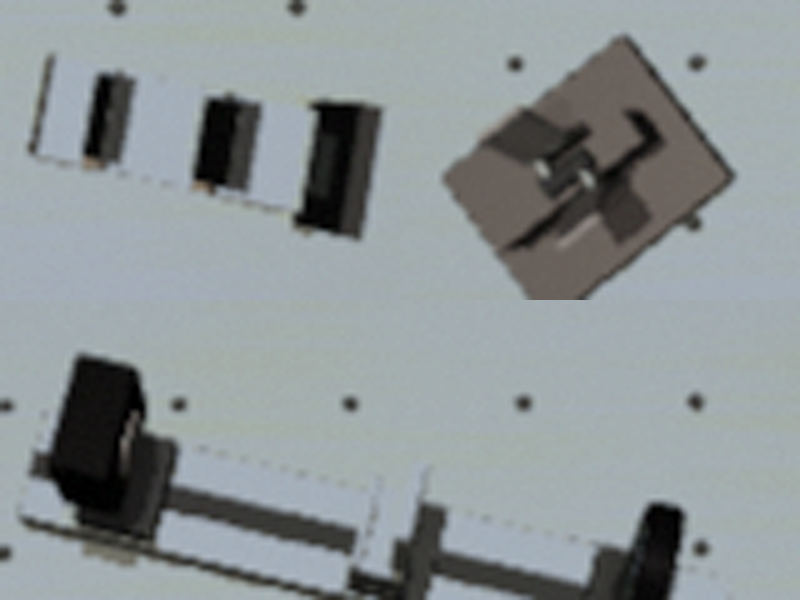

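Zoom ×5 (crop origin (370,235)): the wide plate's top face runs from (370,105) to (347,237), and it is the rightmost plate. The clip sits mid-board on the tilted base, with handles at about (520,135) and (625,215). Next I need the holder and clip from the scene camera.

```bash
cat > h.py <<'E'
import numpy as np,cv2
from rig import env
def K(n):
    m=env.camera_model(n); f=200/np.tan(np.radians(m["fov_y"]/2)); return f,m["cx"],m["cy"],np.array(m["camera_from_world"])
def proj(n,p):
    f,cx,cy,T=K(n); p=np.atleast_2d(p); q=p@T[:3,:3].T+T[:3,3]; return np.c_[f*q[:,0]/q[:,2]+cx,f*q[:,1]/q[:,2]+cy]
def ray(n,uv,z):
    f,cx,cy,T=K(n); d=T[:3,:3].T@np.array([(uv[0]-cx)/f,(uv[1]-cy)/f,1]); c=-T[:3,:3].T@T[:3,3]
    return c+d*(z-c[2])/d[2]
def crop(im,x,y,w,h,s): return np.clip(cv2.resize(im[y:y+h,x:x+w],None,fx=s,fy=s,interpolation=cv2.INTER_CUBIC)*1.5,0,255).astype(np.uint8)
E
python3 - <<'E'
from h import *
s=cv2.imread("pics/scene0.png");t=cv2.imread("pics/top0.png")
o=np.vstack([np.hstack([crop(s,230,170,80,56,5),crop(s,380,180,80,56,5)]),np.hstack([crop(t,305,115,50,40,8),crop(t,205,238,50,40,8)])])
cv2.imwrite("pics/z2.png",o)
for n in("scene","top"):
    T=K(n)[3];print(n,-T[:3,:3].T@T[:3,3])
A=ray("top",(370+370/5,235+105/5),.066);B=ray("top",(370+347/5,235+237/5),.066);print("plate",A,B,(A+B)/2,np.linalg.norm(A-B))
for p in((625,35),(735,178),(445,178)):print("base",ray("top",(190+p[0]/5,225+p[1]/5),.012))
E
```

```text
scene [1.30414544 0.74923619 0.74131805]
top [0.45687977 0.01912439 0.82640688]
plate [ 0.43653044 -0.24663917  0.066     ] [ 0.38425019 -0.23458791  0.066     ] [ 0.41039031 -0.24061354  0.066     ] 0.0536512659313277
base [0.488838   0.01409456 0.012     ]
base [ 0.4267847  -0.03311678  0.012     ]
base [0.42762078 0.09254434 0.012     ]
```

View pics/z2.png

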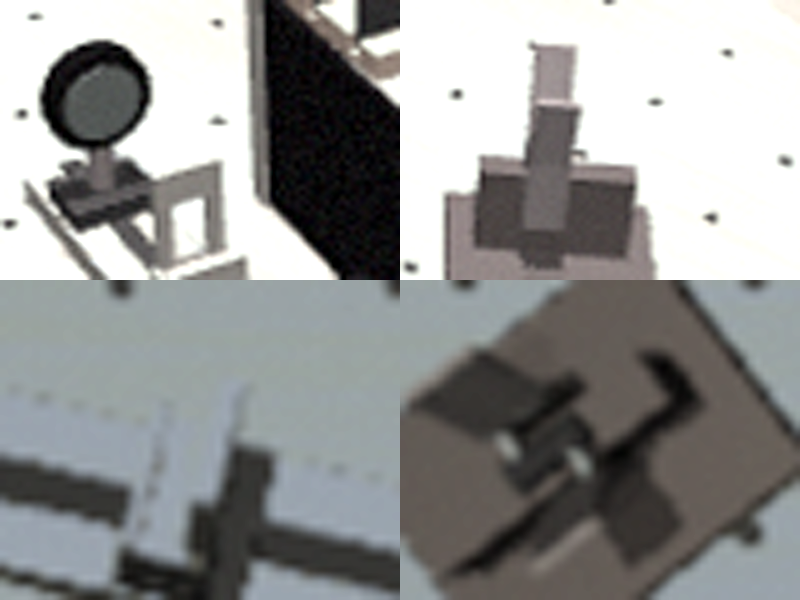

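```bash
python3 - <<'E'
from h import *
def zc(U,V,ox,oy,s,x0,y0): return ((U-ox+.5)/s-.5+x0,(V-oy+.5)/s-.5+y0)
for p in((150,180),(220,162)): print("back top scene",ray("scene",zc(*p,0,0,5,230,170),.097))
for p in((157,183),(218,166)): print("back top scene",ray("scene",zc(*p,0,0,5,230,170),.097))
for p in((235,445),(270,450)): print("dark strip far end, top",ray("top",zc(*p,0,280,8,305,115),.097),ray("top",zc(*p,0,280,8,305,115),.045))
for p in((256,127),(254,137),(393,160),(391,172)): print("rail",ray("top",p,.016))
for p in((555,46),(557,104)): print("handle top scene",ray("scene",zc(*p,400,0,5,380,180),.109))
for p in((478,158),(636,168)): print("board top scene",ray("scene",zc(*p,400,0,5,380,180),.056))
for p in((445,385),(650,520)): print("handle top top",ray("top",zc(*p,400,280,8,205,238),.10))
s=cv2.imread("pics/scene0.png");t=cv2.imread("pics/top0.png")
o=np.vstack([crop(t,300,110,60,50,8)[:,:480],]); o2=crop(s,235,190,60,50,8)
cv2.imwrite("pics/z3.png",np.hstack([o,o2])[:, :960][:, 80:880])
E
```

```text
back top scene [ 0.70380954 -0.02373777  0.097     ]
back top scene [ 0.67140275 -0.01266961  0.097     ]
back top scene [ 0.70314094 -0.01961007  0.097     ]
back top scene [ 0.67426227 -0.01078414  0.097     ]
dark strip far end, top [ 0.68113035 -0.02528323  0.097     ] [ 0.69711735 -0.02844908  0.045     ]
dark strip far end, top [ 0.6797629  -0.03414767  0.097     ] [ 0.69565241 -0.03794547  0.045     ]
rail [0.72630316 0.14589106 0.016     ]
rail [0.70298862 0.15007702 0.016     ]
rail [ 0.64791722 -0.16146401  0.016     ]
rail [ 0.62063251 -0.15604392  0.016     ]
handle top scene [0.41620948 0.18587811 0.109     ]
handle top scene [0.45688928 0.21641032 0.109     ]
board top scene [0.45169937 0.17321907 0.056     ]
board top scene [0.40502914 0.23143347 0.056     ]
handle top top [0.45062772 0.21814413 0.1       ]
handle top top [0.41809951 0.16778064 0.1       ]
```

View pics/z3.png

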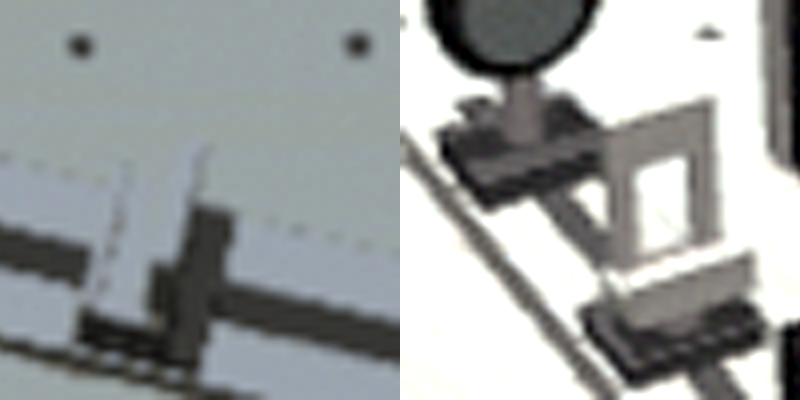

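```bash
python3 - <<'E'
from h import *
def zc(U,V,ox,oy,s,x0,y0): return ((U-ox+.5)/s-.5+x0,(V-oy+.5)/s-.5+y0)
for p in((203,145),(190,203)): print("back rear top",ray("top",zc(*p,-80,0,8,300,110),.097))
for p in((126,165),(95,308)): print("lip outer top",ray("top",zc(*p,-80,0,8,300,110),.052))
for p in((0,155),(118,185),(240,225),(370,258)): print("rail far edge",ray("top",zc(*p,-80,0,8,300,110),.016))
for p in((625,35),(735,178),(445,178)):print("base",ray("top",zc(*p,400,0,5,190,225),.012))
for p in((590,170),(613,272),(707,95),(757,250),(755,290),(612,300)): print("scene back/ledge",ray("scene",zc(*p,320,0,8,235,190),.097 if p[1]<200 and p[0]!=590 else .052))
t=cv2.imread("pics/top0.png")
# overlay models
def box(n,im,c,yaw,x,y,z,col,s,o):
    R=np.array([[np.cos(yaw),-np.sin(yaw)],[np.sin(yaw),np.cos(yaw)]])
    P=np.array([[*(c+R@[a,b]),h] for a in x for b in y for h in z]); q=((proj(n,P)-o+.5)*s).astype(int)
    for i in range(8):
        for j in range(i):
            if bin(i^j).count("1")==1: cv2.line(im,tuple(map(int,q[i])),tuple(map(int,q[j])),col,1)
def draw(n,im,o,s):
    yaw=np.radians(75.3); c=np.array([.6876,-.0182])-np.array([np.cos(yaw),np.sin(yaw)])*0
    box(n,im,c,yaw,(-.006,0),(-.017,.017),(.045,.097),(0,0,255),s,o)
    box(n,im,c,yaw,(.013,.017),(-.02,.02),(.045,.052),(0,255,0),s,o)
    r=np.array([.6744,-.0054]); box(n,im,r,yaw,(-.16,.16),(-.025,.025),(0,.016),(255,0,0),s,o)
    box(n,im,r,yaw,(-.1,.1),(.082,.088),(0,.125),(255,0,255),s,o)
a=crop(t,240,95,160,105,5); draw("top",a,np.array([240,95]),5)
cv2.imwrite("pics/ov1.png",a)
E
```

```text
back rear top [ 0.69688026 -0.0275433   0.097     ]
back rear top [ 0.68166263 -0.02402125  0.097     ]
lip outer top [ 0.70623311 -0.00954977  0.052     ]
lip outer top [ 0.66662688 -0.00079515  0.052     ]
rail far edge [0.72097941 0.0247042  0.016     ]
rail far edge [ 0.71200161 -0.00855963  0.016     ]
rail far edge [ 0.70013438 -0.04281268  0.016     ]
rail far edge [ 0.69032286 -0.07923514  0.016     ]
base [0.49087562 0.19007672 0.012     ]
base [0.42879853 0.14108278 0.012     ]
base [0.42963452 0.26673897 0.012     ]
scene back/ledge [ 0.66160211 -0.04567473  0.052     ]
scene back/ledge [ 0.69109203 -0.00116649  0.052     ]
scene back/ledge [6.54596663e-01 6.52520343e-04 9.70000000e-02]
scene back/ledge [0.65423023 0.01998991 0.052     ]
scene back/ledge [0.6680715 0.0341914 0.052    ]
scene back/ledge [0.7002957  0.00902285 0.052     ]
```

View pics/ov1.png

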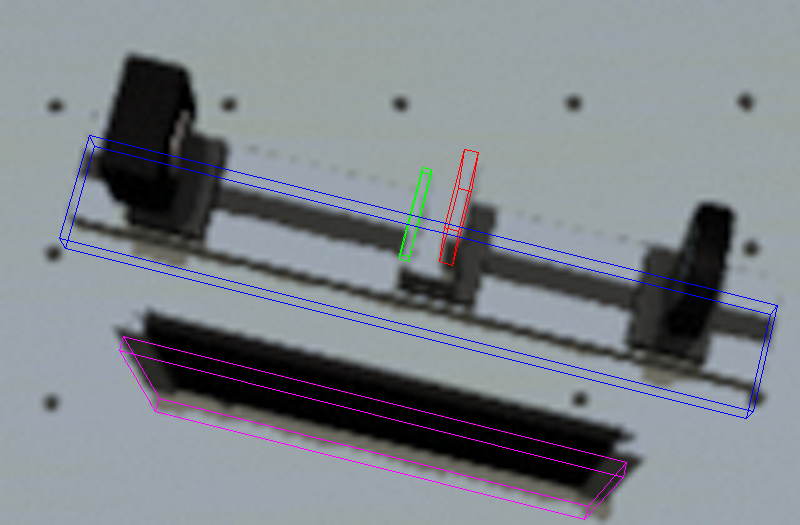

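The overlay shows the rail's yaw is right (~75.5°), but the rail itself sits about 9 mm farther out. The holder seat comes out at about (0.683, -0.0195) with its lip towards the detector. The plate is at about (0.411, -0.240) with its y line at -13°, so I'm setting out for the rack.

```bash
R='[[0.11,-0.38,0.0],[0,0,-0.7],0.085]'; python3 -m handwheel '[[[0.11,-0.38,0],[0,0,-0.7],0.085],[[0.11,-0.38,0],[0,0,-0.7],0.085],[[0.11,-0.38,0],[0,0,-0.7],0.085],[[0.11,-0.38,0],[0,0,-0.7],0.085],[[0.11,-0.38,0],[0,0,-0.7],0.085],[[0.11,-0.38,0],[0,0,-0.7],0.085],[[0.11,-0.38,0],[0,0,-0.7],0.085],[[0.11,-0.38,0],[0,0,-0.7],0.085],[[0.11,-0.38,0],[0,0,-0.7],0.085]]' 60
python3 -m handwheel '[[[0.103,-0.346,0],[0,0,-0.711],0.085],[[0.103,-0.346,0],[0,0,-0.711],0.085],[[0.103,-0.346,0],[0,0,-0.711],0.085],[[0.103,-0.346,0],[0,0,-0.711],0.085],[[0.103,-0.346,0],[0,0,-0.711],0.085],[[0.103,-0.346,0],[0,0,-0.711],0.085],[[0.103,-0.346,0],[0,0,-0.711],0.085],[[0.103,-0.346,-0.04],[0,0,-0.711],0.085],[[0.103,-0.346,-0.07],[0,0,-0.711],0.085],[[0.103,-0.346,-0.07],[0,0,-0.711],0.085]]'
python3 - <<'E'
from h import *
for n in("scene","top"): cv2.imwrite(f"pics/{n}1.png",env.capture(n))
s=env.read_state(); print(s["time_s"],s["position"],s["tcp_rot"])
a=cv2.imread("pics/top1.png");b=cv2.imread("pics/scene1.png")
t0=cv2.imread("pics/top0.png")
A=proj("top",[[.4373,-.2458,.066],[.385,-.2338,.066]]);print(A)
cv2.imwrite("pics/z4.png",np.hstack([crop(a,360,215,100,90,4),crop(b,250,105,100,90,4)]))
E
```

```text
time_s: 2.0
position: [0.309, 0.1014, 0.2262]
tcp_rot: [1.638, 2.678, -0.001]
force: [0.7, 1.3, 0.3]
gripper_width: 0.0852
grasp_force: 0.0
time_s: 3.0
position: [0.4084, -0.2378, 0.1522]
tcp_rot: [-2.452, -1.95, 0.004]
force: [-0.9, -0.5, 1.4]
gripper_width: 0.085
grasp_force: 0.0
3.1 [ 0.41099285 -0.23883954  0.15606254] [-2.45648985e+00 -1.95575840e+00  5.75502144e-04]
[[443.56576799 255.61843617]
 [438.9883482  282.02112872]]
```

View pics/z4.png

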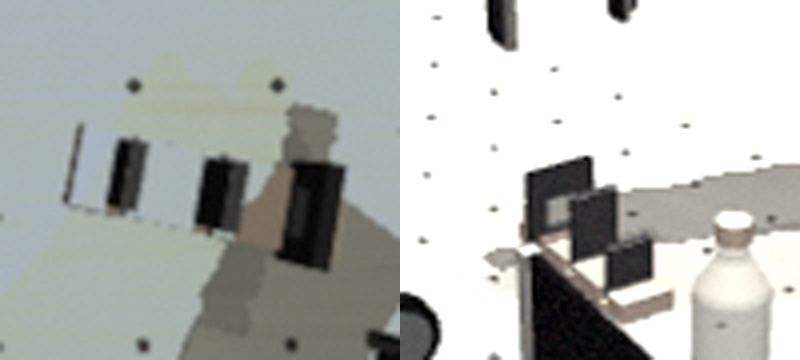

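```bash
python3 - <<'E'
from h import *
s=env.read_state();p=s["position"]; y=np.array([.974,-.225,0])
pts=np.array([p,p+[0,0,-.012],p+.05*y+[0,0,-.01],p-.05*y+[0,0,-.01]])
for n in("scene","top"): print(n,proj(n,pts).round(1))
print(s["joint_pos"])
a=cv2.imread("pics/top1.png");b=cv2.imread("pics/scene1.png")
for n,im in(("top",a),("scene",b)):
    for q in proj(n,pts): cv2.circle(im,tuple(int(v) for v in q.round()),2,(0,0,255),-1)
cv2.imwrite("pics/z5.png",np.vstack([a[100:400],b[0:300]]))
E
```

```text
scene [[289.7 117.4]
 [289.8 121.4]
 [274.1 124.6]
 [305.  117. ]]
top [[458.2 271.8]
 [455.6 271.4]
 [460.6 244.2]
 [451.3 299.3]]
[-5.26600591e-01  2.20375413e-01 -3.82910464e-01  9.69166972e-01
  2.52488810e-04  1.27020195e+00]
```

View pics/z5.png

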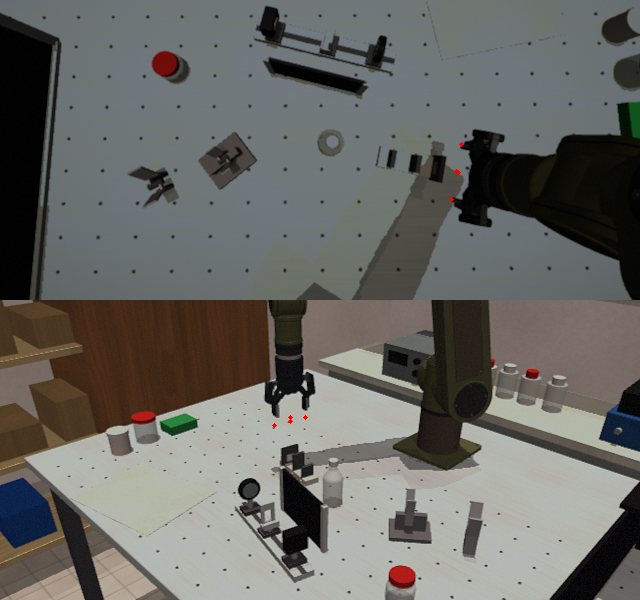

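Top picture: the arm now hovers beyond the rack at about (480,275), with fingertips slightly off my projected red points. I'll test for lens distortion and calibration offset against the regular hole grid.

```bash
python3 - <<'E'
from h import *
from scipy.optimize import least_squares
for n in("top","scene"):
    im=cv2.imread(f"pics/{n}0.png",0).astype(np.float32)
    d=cv2.GaussianBlur(im,(0,0),6)-cv2.GaussianBlur(im,(0,0),1)
    mx=cv2.dilate(d,np.ones((9,9)));ys,xs=np.where((d==mx)&(d>8))
    pts=[]
    for x,y in zip(xs,ys):
        if 5<x<634 and 5<y<394:
            w=np.clip(d[y-3:y+4,x-3:x+4],0,None);g=np.mgrid[-3:4,-3:4]
            pts.append((x+(w*g[1]).sum()/w.sum(),y+(w*g[0]).sum()/w.sum()))
    pts=np.array(pts)
    P=np.array([ray(n,p,0)[:2] for p in pts])
    k=(P[:,0]>.15)&(P[:,0]<.9)&(abs(P[:,1])<.7)
    pts,P=pts[k],P[k]
    # pitch
    D=np.linalg.norm(P[:,None]-P[None],axis=2);D[D<.03]=9;p0=np.median(D.min(1))
    f,cx,cy,T=K(n)
    def W(uv,k1):
        x=(uv-[cx,cy])/f; u=x.copy()
        for _ in range(6): u=x/(1+k1*(u**2).sum(1,keepdims=True))
        d=np.c_[u,np.ones(len(u))]@T[:3,:3]; c=-T[:3,:3].T@T[:3,3]
        return (c+d*(-c[2]/d[:,2])[:,None])[:,:2]
    def res(q):
        w=W(pts,q[4]);c,s=np.cos(q[3]),np.sin(q[3])
        g=(w-q[:2])@np.array([[c,-s],[s,c]])/q[2]; r=(g-np.round(g))*q[2]
        return (r*1000).ravel()
    best=None
    for pit in(p0,.075,.0762,.08,.07,.1):
      for a in(0,.1,):
       for ox in np.linspace(0,.06,4):
        for oy in np.linspace(0,.06,4):
         r=least_squares(res,[.45+ox,0+oy,pit,a,0],loss="soft_l1",f_scale=2,x_scale=[.01,.01,.001,.01,.1])
         if best is None or r.cost/r.x[2]<best.cost/best.x[2]: best=r
    rr=np.abs(best.fun); print(n,len(P),p0,best.x,np.median(rr),best.cost)
    b0=best.x.copy();b0[4]=0;print(" no dist med",np.median(abs(res(b0))))
E
```

```text
top 294 0.04187943903492421 [0.46578743 0.00068684 0.03983822 0.0024449  0.00177446] 5.02883212749133 6803.2296421308465
 no dist med 5.040800831153765
scene 225 0.046593634837343266 [0.51471545 0.1821947  0.0312726  0.03344029 2.09669322] 5.792349155287255 4354.848527302594
 no dist med 7.159195853558471
```

```bash
python3 - <<'E'
from h import *
from scipy.optimize import least_squares
n="top"
im=cv2.imread(f"pics/{n}0.png",0).astype(np.float32)
d=cv2.GaussianBlur(im,(0,0),5)-cv2.GaussianBlur(im,(0,0),.8)
mx=cv2.dilate(d,np.ones((9,9)));ys,xs=np.where((d==mx)&(d>.5*np.percentile(d,99.7)))
pts=[]
for x,y in zip(xs,ys):
    if 5<x<634 and 45<y<394:
        w=np.clip(d[y-3:y+4,x-3:x+4],0,None);g=np.mgrid[-3:4,-3:4]
        pts.append((x+(w*g[1]).sum()/w.sum(),y+(w*g[0]).sum()/w.sum()))
pts=np.array(pts);f,cx,cy,T=K(n)
def W(uv,k1):
    x=(uv-[cx,cy])/f; u=x.copy()
    for _ in range(8): u=x/(1+k1*(u**2).sum(1,keepdims=True))
    d=np.c_[u,np.ones(len(u))]@T[:3,:3]; c=-T[:3,:3].T@T[:3,3]
    return (c+d*(-c[2]/d[:,2])[:,None])[:,:2]
def res(q,full=0):
    w=W(pts,q[4]);c,s=np.cos(q[3]),np.sin(q[3])
    g=(w-q[:2])@np.array([[c,-s],[s,c]])/q[2]; r=(g-np.round(g))*q[2]*1000
    return r if full else r.ravel()
for k1s in ([0],[-.3,-.2,-.1,0,.1,.2]):
  best=None
  for k1 in k1s:
   for pit in np.linspace(.074,.09,9):
    for ox in np.linspace(0,.06,4):
     for oy in np.linspace(0,.06,4):
      fn=(lambda q:res([*q,0])) if len(k1s)==1 else res
      r=least_squares(fn,[.45+ox,oy,pit,0]+([] if len(k1s)==1 else [k1]),loss="soft_l1",f_scale=2,x_scale=[.01,.01,.001,.01]+([] if len(k1s)==1 else [.1]))
      if best is None or r.cost<best.cost: best=r
  q=list(best.x)+([0] if len(k1s)==1 else []); e=np.linalg.norm(res(q,1),axis=1)
  print(len(pts),np.round(q,4),best.cost,np.median(e),(e<4).sum())
E
```

```text
290 [ 0.4987  0.0564  0.0495 -0.002   0.    ] 11633.717243541005 19.21002708958482 9
290 [0.5536 0.1957 0.0057 0.0084 1.2235] 555.0970438124607 2.083377166719252 290
```

```bash
python3 - <<'E'
from h import *
from scipy.optimize import least_squares
n="top"
im=cv2.imread(f"pics/{n}0.png",0)
big=cv2.resize(im,None,fx=4,fy=4,interpolation=cv2.INTER_CUBIC)
P=cv2.SimpleBlobDetector_Params();P.filterByArea=True;P.minArea=60;P.maxArea=700;P.filterByCircularity=True;P.minCircularity=.7;P.filterByConvexity=False;P.filterByInertia=False;P.blobColor=0;P.minThreshold=20;P.maxThreshold=220;P.thresholdStep=5;P.minDistBetweenBlobs=20
pts=np.array([((k.pt[0]+.5)/4-.5,(k.pt[1]+.5)/4-.5) for k in cv2.SimpleBlobDetector_create(P).detect(big)])
f,cx,cy,T=K(n)
def W(uv,k1):
    x=(uv-[cx,cy])/f; u=x.copy()
    for _ in range(8): u=x/(1+k1*(u**2).sum(1,keepdims=True))
    d=np.c_[u,np.ones(len(u))]@T[:3,:3]; c=-T[:3,:3].T@T[:3,3]
    return (c+d*(-c[2]/d[:,2])[:,None])[:,:2]
w=W(pts,0);k=(w[:,0]>.1)&(w[:,0]<.85);pts=pts[k];w=w[k]
D=np.linalg.norm(w[:,None]-w[None],axis=2);D[D<.02]=9;p0=np.median(D.min(1));print(len(pts),"pitch",p0)
def res(q,full=0):
    w=W(pts,q[4]);c,s=np.cos(q[3]),np.sin(q[3])
    g=(w-q[:2])@np.array([[c,-s],[s,c]])/q[2]; r=(g-np.round(g))*q[2]*1000
    return r if full else r.ravel()
best=None
i=np.argmin(np.linalg.norm(w-[.45,0],axis=1))
for k1 in(-.3,-.2,-.1,-.05,0,.1,.2):
  for pit in np.linspace(p0*.95,p0*1.05,11):
      r=least_squares(res,[*w[i],pit,0,k1],loss="soft_l1",f_scale=2,x_scale=[.01,.01,.001,.01,.1],bounds=([-1,-1,p0*.92,-.1,-.6],[1,1,p0*1.08,.1,.6]))
      if best is None or r.cost<best.cost: best=r
e=np.linalg.norm(res(best.x,1),axis=1);print(best.x.round(4),best.cost,np.median(e),(e<4).sum())
b=best.x.copy();b[4]=0;r=least_squares(lambda q:res([*q,0]),b[:4],loss="soft_l1",f_scale=2);e=np.linalg.norm(res([*r.x,0],1),axis=1);print("k=0",r.x,r.cost,np.median(e))
E
```

```text
149 pitch 0.06984468569356378
[ 4.793e-01 -7.800e-03  6.960e-02  4.000e-04  1.050e-02] 4105.681389511956 11.983873115355937 29
k=0 [ 4.78908829e-01 -8.48325575e-03  6.98954580e-02  3.85076440e-04] 4131.6350623424 11.009726974217179
```

```bash
python3 - <<'E'
from h import *
im=cv2.imread("pics/top0.png",0)
big=cv2.resize(im,None,fx=4,fy=4,interpolation=cv2.INTER_CUBIC)
P=cv2.SimpleBlobDetector_Params();P.filterByArea=True;P.minArea=60;P.maxArea=700;P.filterByCircularity=True;P.minCircularity=.7;P.filterByConvexity=False;P.filterByInertia=False;P.blobColor=0;P.minThreshold=20;P.maxThreshold=220;P.thresholdStep=5;P.minDistBetweenBlobs=20
pts=np.array([((k.pt[0]+.5)/4-.5,(k.pt[1]+.5)/4-.5) for k in cv2.SimpleBlobDetector_create(P).detect(big)])
np.save("holes.npy",pts)
w=np.array([ray("top",p,0)[:2] for p in pts])
for lo,hi in((50,72),(92,115),(180,210),(225,250),(265,290),(315,335)):
    k=(pts[:,1]>lo)&(pts[:,1]<hi);o=np.argsort(pts[k,0]);print("row",pts[k][o][:,0].round(0).astype(int).tolist(),pts[k][o][:,1].round(0).astype(int).tolist(),"\n Y",(w[k][o][:,1]*1000).round().astype(int).tolist(),"X",(w[k][o][:,0]*1000).round().astype(int).tolist())
E
```

```text
row [15, 49, 83, 117, 150, 184, 218, 252, 285, 319, 353, 387, 419, 420, 555, 589, 623] [60, 60, 60, 60, 60, 59, 59, 59, 59, 59, 58, 58, 71, 58, 57, 57, 56] 
 Y [720, 640, 560, 481, 401, 320, 241, 161, 81, 1, -79, -159, -233, -239, -558, -638, -718] X [898, 898, 898, 898, 898, 898, 898, 898, 899, 898, 898, 898, 865, 899, 898, 899, 899]
row [389, 423, 426, 562, 595] [115, 115, 101, 113, 113] 
 Y [-159, -239, -247, -561, -638] X [759, 759, 792, 760, 759]
row [71, 106, 142, 178, 214, 249, 285, 321, 356, 392, 428, 463, 499, 534, 570, 605] [207, 207, 207, 206, 206, 206, 205, 205, 205, 205, 205, 204, 204, 204, 204, 203] 
 Y [561, 481, 400, 320, 241, 161, 81, 1, -79, -159, -239, -319, -399, -479, -559, -638] X [549, 549, 549, 549, 549, 549, 549, 549, 549, 549, 549, 549, 549, 549, 549, 549]
row [68, 104, 140, 177, 213, 249, 285, 321, 357, 393, 429, 465, 501, 537, 573, 609] [238, 238, 238, 238, 237, 237, 237, 237, 236, 236, 236, 236, 235, 235, 235, 235] 
 Y [560, 481, 401, 321, 241, 161, 81, 1, -79, -159, -239, -319, -399, -479, -559, -639] X [479, 478, 479, 479, 479, 479, 479, 479, 479, 479, 479, 479, 479, 479, 479, 479]
row [66, 102, 175, 285, 321, 358, 467, 504, 540, 576, 613] [271, 270, 270, 269, 269, 269, 268, 267, 267, 267, 267] 
 Y [561, 481, 321, 81, 1, -79, -319, -399, -479, -559, -639] X [409, 409, 409, 409, 409, 408, 409, 409, 409, 409, 410]
row [359, 397, 434, 471, 509, 546, 583, 620] [335, 335, 334, 334, 334, 334, 333, 333] 
 Y [-79, -159, -239, -319, -399, -479, -559, -639] X [269, 269, 269, 269, 269, 269, 270, 269]
```

The hole grid comes out at exactly 80×70 mm with no distortion, so the calibration is sound. I'll check the fingertip model on the start picture.

```bash
python3 - <<'E'
from h import *
for p,az,n in(([.198,.486,.226],67.85,"scene"),([.411,-.239,.1525],-13,"scene"),([.411,-.239,.1525],-13,"top")):
  p=np.array(p);y=np.array([np.cos(np.radians(az)),np.sin(np.radians(az)),0])
  for dz in(.012,0,-.012,-.025): print(n,dz,proj(n,[p+.047*y+[0,0,dz],p-.047*y+[0,0,dz]]).round(0).tolist())
a=cv2.imread("pics/scene0.png");b=cv2.imread("pics/scene1.png");c=cv2.imread("pics/top1.png")
cv2.imwrite("pics/z6.png",np.hstack([crop(a,560,60,80,110,3),crop(b,245,60,80,110,3),crop(c,440,220,80,110,3)]))
E
```

```text
scene 0.012 [[610.0, 162.0], [574.0, 143.0]]
scene 0 [[608.0, 167.0], [573.0, 148.0]]
scene -0.012 [[606.0, 172.0], [571.0, 153.0]]
scene -0.025 [[605.0, 177.0], [570.0, 158.0]]
scene 0.012 [[275.0, 118.0], [304.0, 111.0]]
scene 0 [[275.0, 122.0], [304.0, 115.0]]
scene -0.012 [[275.0, 126.0], [304.0, 119.0]]
scene -0.025 [[275.0, 130.0], [304.0, 123.0]]
top 0.012 [[465.0, 246.0], [456.0, 299.0]]
top 0 [[462.0, 246.0], [453.0, 298.0]]
top -0.012 [[459.0, 246.0], [451.0, 297.0]]
top -0.025 [[457.0, 246.0], [448.0, 296.0]]
```

View pics/z6.png

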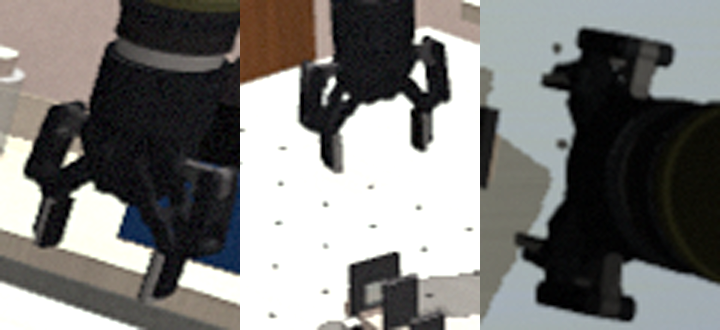

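The tips show about 13 mm behind the TCP, where the spec puts them 12 mm ahead, so z is uncertain by ~25 mm. Going down to TCP z ≈ 0.035 straddles the plate safely either way, and after that only relative heights matter.

```bash
python3 -m handwheel '[[[0,-0.001,-0.04],[0,0,0],0.085],[[0,-0.001,-0.08],[0,0,0],0.085],[[0,-0.001,-0.1],[0,0,0],0.085],[[0,-0.001,-0.121],[0,0,0],0.085],[[0,-0.001,-0.121],[0,0,0],0.085],[[0,-0.001,-0.121],[0,0,0],0.085]]' 40
python3 -c "
from h import *
for n in('scene','top'): cv2.imwrite(f'pics/{n}2.png',env.capture(n))
s=env.read_state();print(s['position'],s['force'])"
python3 -m handwheel '[[[0,0,0],[0,0,0],0.045],[[0,0,0],[0,0,0],0.045],[[0,0,0],[0,0,0],0.045],[[0,0,0],[0,0,0],0.045],[[0,0,0],[0,0,0],0.045],[[0,0,0],[0,0,0],0.045],[[0,0,0],[0,0,0],0.045],[[0,0,0],[0,0,0],0.045]]' 40
```

```text
time_s: 3.7
position: [0.4125, -0.2409, 0.0366]
tcp_rot: [2.456, 1.956, 0.001]
force: [-0.2, 0.5, -1.1]
gripper_width: 0.0848
grasp_force: 0.0
[ 0.41292291 -0.24143701  0.03701919] [-0.98321521  0.29539891  0.20484471]
time_s: 4.6
position: [0.4117, -0.2412, 0.0361]
tcp_rot: [2.458, 1.954, 0.001]
force: [-0.3, -0.2, 6.3]
gripper_width: 0.0528
grasp_force: 41.0
```

Gripped the plate (52.8 mm wide, 41 N). Lifting it and carrying it above the holder.

```bash
python3 -m handwheel '[[[0,0,0.02],[0,0,0],0.045],[[0,0,0.06],[0,0,0],0.045],[[0,0,0.11],[0,0,0],0.045],[[0,0,0.16],[0,0,0],0.045],[[0.08,0.068,0.16],[0,0,-0.026],0.045],[[0.16,0.136,0.16],[0,0,-0.026],0.045],[[0.22,0.19,0.16],[0,0,-0.026],0.045],[[0.274,0.232,0.16],[0,0,-0.026],0.045],[[0.274,0.232,0.16],[0,0,-0.026],0.045],[[0.274,0.232,0.16],[0,0,-0.026],0.045]]' 40
python3 -m handwheel '[[[0,0,-0.02],[0,0,0],0.045],[[0,0,-0.04],[0,0,0],0.045],[[0,0,-0.045],[0,0,0],0.045],[[0,0,-0.045],[0,0,0],0.045]]' 40
python3 - <<'E'
from h import *
for n in('scene','top'): cv2.imwrite(f'pics/{n}3.png',env.capture(n))
s=env.read_state();print(s['position'],s['tcp_rot'],s['force'],s['gripper_width'])
for n in("scene","top"):
  for t in("plate_center","holder_seat"): print(n,t,[(round(d["at"][0]*640,1),round(d["at"][1]*400,1),round(d["score"],2)) for d in env.spot_in(n,t)][:3])
p=s['position'];zb=.006+p[2]-.0361
yw=np.radians(-14.5);y=np.array([np.cos(yw),np.sin(yw),0]);x=np.array([-y[1],y[0],0])
b=np.array([p[0],p[1],zb]);print("bottom",b,"expected px bottom corners",[proj(n,[b+.027*y,b-.027*y,b+[0,0,.06]+.027*y,b+[0,0,.06]-.027*y]).round(1).tolist() for n in("scene","top")])
a=cv2.imread("pics/scene3.png");c=cv2.imread("pics/top3.png")
cv2.imwrite("pics/z7.png",np.hstack([crop(a,225,140,100,120,4),crop(c,290,80,100,120,4)]))
E
```

```text
time_s: 5.6
position: [0.6409, -0.0453, 0.1951]
tcp_rot: [2.484, 1.923, -0.0]
force: [-0.3, -1.4, -0.8]
gripper_width: 0.0529
grasp_force: 42.7
time_s: 6.0
position: [0.6387, -0.0468, 0.149]
tcp_rot: [-2.483, -1.922, 0.003]
force: [-0.5, 0.0, -1.0]
gripper_width: 0.0529
grasp_force: 42.7
[ 0.64000866 -0.04713264  0.15092026] [2.48401652e+00 1.92229365e+00 1.14365687e-03] [-0.26995221  0.00591049 -0.92320894] 0.05308847539160028
scene plate_center [(273.6, 169.1, 0.8), (408.8, 229.8, 0.21)]
scene holder_seat [(267.9, 220.8, 0.78)]
top plate_center []
top holder_seat [(286.6, 138.4, 0.69)]
bottom [ 0.64000866 -0.04713264  0.12082026] expected px bottom corners [[[263.2, 185.7], [283.8, 179.7], [261.9, 163.1], [283.1, 157.4]], [[349.3, 138.9], [342.9, 165.0], [352.6, 129.3], [345.6, 157.7]]]
```

```bash
python3 -m handwheel '[[[0.023,0.019,0],[0,0,0],0.045],[[0.0456,0.0378,0],[0,0,0],0.045],[[0.0456,0.0378,0],[0,0,0],0.045],[[0.0456,0.0378,0],[0,0,0],0.045],[[0.0456,0.0378,0],[0,0,0],0.045]]' 40
python3 - <<'E'
from h import *
for n in('scene','top'): cv2.imwrite(f'pics/{n}3.png',env.capture(n))
s=env.read_state();print(s['position'],s['tcp_rot'],s['force'],s['gripper_width'])
for n in("scene","top"):
  for t in("plate_center","holder_seat"): print(n,t,[(round(d["at"][0]*640,1),round(d["at"][1]*400,1),round(d["score"],2)) for d in env.spot_in(n,t)][:3])
p=s['position'];zb=.006+p[2]-.0361
yw=np.radians(-14.5);y=np.array([np.cos(yw),np.sin(yw),0]);x=np.array([-y[1],y[0],0])
b=np.array([p[0],p[1],zb])
R=[]
for n,o,off in(("scene",(225,140),0),("top",(290,80),400)):
  im=cv2.imread(f"pics/{n}3.png");z=crop(im,*o,100,120,4)
  P=lambda c:tuple(int(v) for v in ((proj(n,c)[0]-o+.5)*4).round())
  # plate near-face (camera side) outline
  q=b+.0045*x
  for c in(q+.027*y,q-.027*y,q+.027*y+[0,0,.06],q-.027*y+[0,0,.06]): cv2.circle(z,P(c),2,(0,0,255),-1)
  S=np.array([.683,-.0195,0])
  for c in(S-.017*y+[0,0,.097],S+.017*y+[0,0,.097],S+.017*x-.02*y+[0,0,.052],S+.017*x+.02*y+[0,0,.052]): cv2.circle(z,P(c),2,(0,200,0),-1)
  R.append(z)
cv2.imwrite("pics/z7.png",np.hstack(R))
E
```

```text
time_s: 6.8
position: [0.6848, -0.0094, 0.1502]
tcp_rot: [-2.484, -1.923, 0.001]
force: [-0.6, -0.5, -0.0]
gripper_width: 0.053
grasp_force: 42.7
[ 0.68472241 -0.00965906  0.150237  ] [-2.48469461e+00 -1.92228001e+00  6.56523214e-04] [ 0.33122801 -0.09579183  0.39858961] 0.05306825044710182
scene plate_center [(268.6, 185.4, 0.77)]
scene holder_seat [(266.4, 222.4, 0.7)]
top plate_center []
top holder_seat []
```

View pics/z7.png

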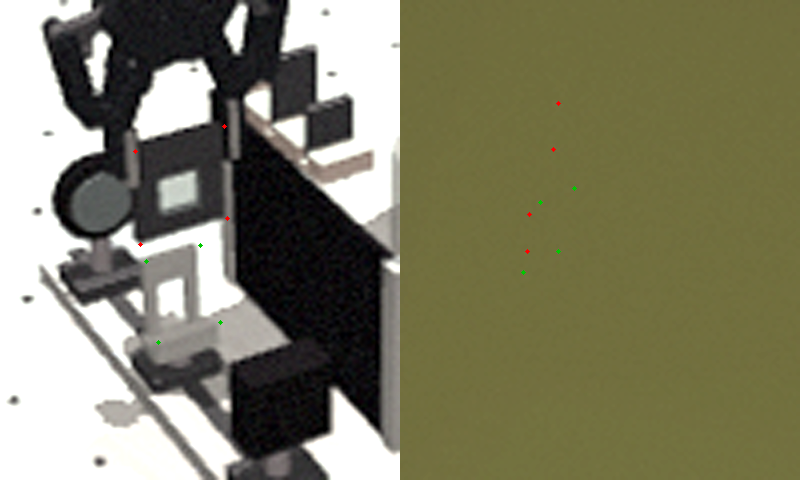

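The plate hangs straight. Its lower corners at (142,240) and (226,216) match the prediction within 1 px, and the backplate's top edge below runs (143,262)–(195,245). The pads cover its top ~24 mm, so the tips are level with the TCP when nearly closed. I'll refine the side centring with edge profiles.

```bash
python3 - <<'E'
from h import *
from scipy.ndimage import map_coordinates
yw=np.radians(-14.5);y=np.array([np.cos(yw),np.sin(yw),0]);x=np.array([-y[1],y[0],0])
g=cv2.imread("pics/scene3.png",0).astype(float)
def prof(c0,rng):
    t=np.arange(-rng,rng+.0001,.001);q=proj("scene",[c0+a*y for a in t]);return t*1000,map_coordinates(g,[q[:,1],q[:,0]],order=1)
S=np.array([.6855,-.019,0])
for z in(.084,.088,.092): t,v=prof(S+[0,0,z],.026);print("back",z,v.round().astype(int).tolist())
for dx,z in((.017,.047),(.017,.049)): t,v=prof(S+dx*x+[0,0,z],.03);print("lip",z,v.round().astype(int).tolist())
b=np.array([.68472,-.00966,.1201])
for z in(.01,.005): t,v=prof(b+.0045*x+[0,0,z],.035);print("plate",z,v.round().astype(int).tolist())
for p in((318,156.5),(325,157.2),(335,160)): print("near dark line",ray("top",p,.016),ray("top",p,0))
E
```

```text
back 0.084 [190, 189, 189, 189, 190, 192, 194, 183, 163, 144, 121, 99, 87, 89, 91, 91, 91, 91, 92, 92, 91, 91, 91, 91, 90, 90, 90, 90, 91, 91, 91, 91, 90, 90, 91, 91, 91, 90, 91, 91, 91, 89, 87, 79, 69, 59, 50, 43, 41, 39, 37, 38, 37]
back 0.088 [190, 189, 189, 190, 191, 193, 195, 179, 158, 137, 116, 95, 88, 89, 91, 92, 92, 92, 92, 91, 91, 91, 91, 91, 91, 91, 92, 93, 94, 95, 94, 94, 93, 93, 93, 93, 92, 92, 92, 92, 91, 89, 87, 80, 72, 62, 48, 36, 34, 31, 32, 33, 34]
back 0.092 [190, 190, 189, 189, 190, 191, 193, 175, 155, 134, 113, 92, 88, 90, 92, 92, 92, 92, 92, 93, 93, 93, 93, 93, 93, 92, 92, 92, 93, 93, 93, 93, 93, 92, 91, 92, 92, 92, 93, 93, 92, 91, 88, 83, 77, 72, 68, 66, 67, 68, 64, 58, 56]
lip 0.047 [116, 117, 117, 117, 117, 117, 118, 118, 115, 110, 104, 99, 94, 90, 91, 92, 92, 93, 94, 93, 92, 91, 91, 91, 92, 93, 93, 92, 92, 92, 90, 89, 91, 91, 91, 90, 90, 90, 90, 90, 90, 89, 90, 92, 93, 92, 91, 89, 88, 86, 84, 82, 79, 75, 70, 60, 50, 44, 41, 39, 40]
lip 0.049 [118, 118, 117, 117, 117, 117, 118, 119, 116, 110, 105, 99, 93, 89, 90, 90, 91, 92, 93, 93, 92, 91, 92, 92, 92, 93, 94,
[... 302 characters left out ...]
 32, 30, 28, 27, 27, 29, 30, 30, 31, 34, 33, 32, 32, 33, 34, 32, 30, 29, 29, 29, 31, 33, 32, 27, 27, 53, 78, 110, 145, 174, 186, 197]
plate 0.005 [2, 6, 21, 35, 50, 66, 79, 74, 70, 61, 48, 36, 33, 30, 29, 29, 28, 31, 32, 31, 29, 25, 26, 26, 26, 30, 32, 31, 28, 26, 28, 30, 30, 30, 30, 31, 31, 29, 28, 27, 28, 29, 30, 31, 30, 30, 29, 29, 29, 29, 29, 30, 30, 28, 28, 28, 28, 28, 29, 29, 27, 25, 26, 28, 53, 83, 116, 149, 177, 186, 191]
near dark line [0.65702626 0.00616201 0.016     ] [0.66097778 0.00590609 0.        ]
near dark line [ 0.65531969 -0.00949074  0.016     ] [ 0.65923753 -0.01005569  0.        ]
near dark line [ 0.64876506 -0.03177828  0.016     ] [ 0.65255348 -0.03278326  0.        ]
```

```bash
python3 -m handwheel '[[[0.002,-0.0005,-0.03],[0,0,0],0.045],[[0.002,-0.0005,-0.05],[0,0,0],0.045],[[0.002,-0.0005,-0.064],[0,0,0],0.045],[[0.002,-0.0005,-0.064],[0,0,0],0.045],[[0.002,-0.0005,-0.064],[0,0,0],0.045]]' 40
python3 -m handwheel '[[[-0.0003,-0.001,0],[0,0,0],0.045],[[-0.0005,-0.002,0],[0,0,0],0.045],[[-0.0005,-0.002,0],[0,0,0],0.045],[[-0.0005,-0.002,0],[0,0,0],0.045]]' 40
python3 -m handwheel '[[[-0.0003,-0.001,0],[0,0,0],0.045],[[-0.0003,-0.001,0],[0,0,0],0.045],[[-0.0003,-0.001,0],[0,0,0],0.045]]' 40
python3 -m handwheel '[[[-0.0003,-0.001,0],[0,0,0],0.045],[[-0.0003,-0.001,0],[0,0,0],0.045],[[-0.0003,-0.001,0],[0,0,0],0.045]]' 40
```

```text
time_s: 7.6
position: [0.6873, -0.0096, 0.0862]
tcp_rot: [-2.484, -1.923, 0.0]
force: [-0.7, 0.2, -0.6]
gripper_width: 0.0532
grasp_force: 42.7
time_s: 8.0
position: [0.6872, -0.0115, 0.0866]
tcp_rot: [2.484, 1.923, 0.001]
force: [-0.3, 0.6, -0.9]
gripper_width: 0.0527
grasp_force: 42.7
time_s: 8.3
position: [0.6866, -0.0125, 0.086]
tcp_rot: [-2.484, -1.923, 0.0]
force: [0.2, -0.4, -1.1]
gripper_width: 0.0531
grasp_force: 42.7
time_s: 8.6
position: [0.6863, -0.0135, 0.086]
tcp_rot: [-2.484, -1.923, 0.0]
force: [-0.5, 0.7, -0.9]
gripper_width: 0.0531
grasp_force: 42.7
```

```bash
for i in 1 2 3; do python3 -m handwheel '[[[-0.0002,-0.001,0],[0,0,0],0.045],[[-0.0002,-0.001,0],[0,0,0],0.045],[[-0.0002,-0.001,0],[0,0,0],0.045]]' 40 | egrep 'pos|force: \['; done
```

```text
position: [0.6862, -0.0143, 0.086]
force: [-0.1, 1.3, -0.3]
position: [0.6862, -0.0144, 0.086]
force: [1.6, 5.1, -0.6]
position: [0.6861, -0.0145, 0.086]
force: [0.7, 7.4, -0.7]
```

Contact with the backplate came at TCP y ≈ -0.0143, as predicted. Backing off 2 mm, then lowering.

```bash
python3 -m handwheel '[[[0.0005,0.002,0],[0,0,0],0.045],[[0.001,0.0041,0],[0,0,0],0.045],[[0.001,0.0041,0],[0,0,0],0.045],[[0.001,0.0041,0],[0,0,0],0.045],[[0.001,0.0041,0],[0,0,0],0.045]]' 40 | egrep 'pos|force: \['
python3 -m handwheel '[[[0,0,-0.003],[0,0,0],0.045],[[0,0,-0.006],[0,0,0],0.045],[[0,0,-0.009],[0,0,0],0.045],[[0,0,-0.009],[0,0,0],0.045],[[0,0,-0.009],[0,0,0],0.045]]' 40 | egrep 'pos|force: \['
python3 -m handwheel '[[[0,0,-0.001],[0,0,0],0.045],[[0,0,-0.0015],[0,0,0],0.045],[[0,0,-0.0015],[0,0,0],0.045]]' 40 | egrep 'pos|force: \['
```

```text
position: [0.6866, -0.0129, 0.086]
force: [0.5, 0.3, -0.7]
position: [0.6866, -0.0123, 0.0767]
force: [-0.3, -1.0, -0.5]
position: [0.6868, -0.0123, 0.0755]
force: [0.2, -0.1, -1.1]
```

```bash
for i in 1 2; do python3 -m handwheel '[[[0,0,-0.0006],[0,0,0],0.045],[[0,0,-0.0006],[0,0,0],0.045]]' 40 | egrep 'pos|force: \['; done
python3 - <<'E'
from h import *
from scipy.ndimage import map_coordinates
im=env.capture("scene");cv2.imwrite("pics/scene4.png",im);g=im[...,:].mean(2)
s=env.read_state();p=s['position'];print(p,s['force'],env.spot_in("scene","plate_center")[:2])
yw=np.radians(-14.5);y=np.array([np.cos(yw),np.sin(yw),0]);x=np.array([-y[1],y[0],0])
# vertical profile across plate bottom, front face
for t in(-.015,.015):
  zs=np.arange(.035,.07,.001);q=proj("scene",[np.array([p[0],p[1],0])+.0045*x+t*y+[0,0,z] for z in zs]);print(t,map_coordinates(g,[q[:,1],q[:,0]],order=1).round().astype(int).tolist())
E
```

```text
position: [0.6868, -0.0123, 0.0752]
force: [-0.9, 0.4, 0.7]
position: [0.6869, -0.0123, 0.0752]
force: [-1.8, 0.2, 4.5]
[ 0.68688276 -0.01229881  0.07519691] [-1.13617282  0.2299901   6.25696676] [{'at': [0.4206, 0.531], 'score': 0.69}]
-0.015 [90, 92, 94, 95, 94, 93, 93, 92, 91, 93, 95, 97, 101, 105, 108, 88, 68, 50, 43, 36, 32, 32, 33, 33, 33, 32, 32, 32, 31, 32, 32, 32, 32, 31, 31]
0.015 [91, 92, 93, 92, 92, 91, 91, 91, 91, 92, 93, 96, 101, 107, 100, 86, 73, 60, 48, 36, 34, 33, 32, 34, 36, 38, 38, 39, 42, 46, 51, 54, 57, 60, 60]
```

The plate has seated at exactly the expected height. Releasing it, rising, and heading for the clip.

```bash
python3 -m handwheel '[[[0,0,0.001],[0,0,0],0.056],[[0,0,0.001],[0,0,0],0.06],[[0,0,0.001],[0,0,0],0.07],[[0,0,0.001],[0,0,0],0.085],[[0,0,0.001],[0,0,0],0.085],[[0,0,0.001],[0,0,0],0.085],[[0,0,0.02],[0,0,0],0.085],[[0,0,0.06],[0,0,0],0.085],[[0,0,0.11],[0,0,0],0.085],[[0,0,0.15],[0,0,0],0.085]]' | egrep 'pos|force: \[|wid'
python3 - <<'E'
from h import *
im=env.capture("scene");cv2.imwrite("pics/scene5.png",im);print(env.spot_in("scene","plate_center")[:2],env.spot_in("scene","clip_pivot")[:2])
s=env.read_state();print(s['position'],s['time_s'])
from scipy.ndimage import map_coordinates
g=im.mean(2);yw=np.radians(-14.5);y=np.array([np.cos(yw),np.sin(yw),0]);x=np.array([-y[1],y[0],0])
p=np.array([.6868,-.0123,0])
for z in(.06,.07,.095):
  t=np.arange(-.033,.034,.001);q=proj("scene",[p+.0045*x+a*y+[0,0,z] for a in t]);print(z,map_coordinates(g,[q[:,1],q[:,0]],order=1).round().astype(int).tolist())
for t in(-.015,.0,.015):
  zs=np.arange(.092,.118,.001);q=proj("scene",[p+.0045*x+t*y+[0,0,z] for z in zs]);print("top",t,map_coordinates(g,[q[:,1],q[:,0]],order=1).round().astype(int).tolist())
E
```

```text
position: [0.6869, -0.0123, 0.2269]
force: [0.4, -0.5, -0.0]
gripper_width: 0.085
[{'at': [0.4202, 0.5262], 'score': 0.73}] [{'at': [0.7336, 0.574], 'score': 0.94}, {'at': [0.6422, 0.5158], 'score': 0.59}]
[ 0.68910331 -0.01239674  0.22851978] 12.45
0.06 [119, 112, 111, 122, 133, 136, 117, 98, 74, 48, 27, 28, 30, 31, 31, 32, 32, 32, 32, 34, 35, 40, 48, 55, 60, 64, 63, 60, 59, 58, 59, 60, 62, 63, 62, 60, 59, 58, 58, 59, 62, 64, 63, 62, 59, 54, 51, 44, 39, 35, 34, 33, 32, 32, 31, 31, 31, 30, 29, 28, 25, 22, 30, 45, 61, 79, 97]
0.07 [156, 170, 180, 187, 191, 182, 158, 134, 95, 54, 24, 26, 28, 28, 29, 30, 30, 31, 31, 31, 32, 42, 52, 62, 73, 85, 89, 92, 94, 95, 95, 102, 113, 124, 129, 133, 135, 134, 133, 128, 123, 120, 122, 126, 119, 112, 100, 77, 55, 43, 33, 28, 31, 34, 33, 30, 30, 31, 31, 30, 27, 26, 31, 36, 44, 55, 67]
0.095 [78, 87, 86, 83, 81, 81, 80, 70, 58, 46, 38, 31, 31, 31, 32, 31, 30, 31, 32, 33, 34, 34, 35, 34, 32, 31, 31, 31, 32, 33, 33, 31, 30, 30, 29, 30, 31, 32, 31, 30, 30, 31, 32, 32, 32, 32, 32, 32, 31, 29, 29, 30, 31, 31, 32, 32, 31, 31, 30, 29, 28, 28, 29, 27, 26, 28, 30]
top -0.015 [30, 31, 32, 32, 32, 32, 32, 31, 31, 32, 32, 33, 35, 35, 34, 33, 35, 39, 43, 94, 146, 182, 186, 189, 189, 188]
top 0.0 [31, 31, 30, 30, 29, 31, 32, 32, 32, 31, 31, 32, 33, 33, 32, 31, 30, 28, 52, 101, 150, 168, 179, 188, 188, 188]
top 0.015 [30, 30, 31, 31, 31, 31, 31, 31, 31, 30, 31, 31, 32, 33, 34, 32, 28, 24, 67, 112, 150, 166, 181, 187, 187, 186]
```

```bash
python3 -m handwheel '[[[-0.08,0.067,0],[0,0,0.3],0.085],[[-0.16,0.134,0],[0,0,0.5],0.085],[[-0.22,0.18,0],[0,0,0.7],0.085],[[-0.254,0.211,0],[0,0,0.925],0.085],[[-0.254,0.211,0],[0,0,0.925],0.085],[[-0.254,0.211,0],[0,0,0.925],0.085],[[-0.254,0.211,0],[0,0,0.925],0.085],[[-0.254,0.211,0],[0,0,0.925],0.085],[[-0.254,0.211,0],[0,0,0.925],0.085],[[-0.254,0.211,0],[0,0,0.925],0.085]]' | egrep 'pos|rot|wid'
python3 - <<'E'
from h import *
from scipy.ndimage import map_coordinates
s=env.read_state();print(s['position'],s['tcp_rot'],2*np.degrees(np.arctan2(s['tcp_rot'][1],s['tcp_rot'][0]))-90)
g=cv2.imread("pics/scene5.png").mean(2)
a=np.radians(38.5);n=np.array([np.cos(a),np.sin(a),0]);y=np.array([-n[1],n[0],0]);S=np.array([.4295,.2035,0])
def pr(lbl,c,r):
  t=np.arange(-r,r+.0001,.001);q=proj("scene",[c+b*y for b in t]);print(lbl,map_coordinates(g,[q[:,1],q[:,0]],order=1).round().astype(int).tolist())
for z in(.03,.045): pr(f"board {z}",S+.0075*n+[0,0,z],.043)
for nn,z in((.022,.1),(.018,.09),(.012,.05)): pr(f"handle {z}",S+nn*n+[0,0,z],.022)
pr("far handle .104",S-.025*n+[0,0,.104],.022)
E
```

```text
position: [0.4332, 0.1981, 0.2236]
tcp_rot: [-1.366, -2.829, 0.001]
gripper_width: 0.0851
[0.43321541 0.19812001 0.22363032] [-1.36611848e+00 -2.82888923e+00  1.27571636e-03] -321.5533657533283
board 0.03 [99, 100, 100, 95, 88, 79, 64, 49, 48, 48, 49, 50, 52, 51, 51, 50, 50, 49, 50, 51, 51, 51, 50, 49, 49, 49, 49, 53, 57, 62, 69, 75, 75, 76, 75, 75, 75, 75, 75, 74, 74, 74, 75, 75, 75, 75, 72, 69, 65, 59, 54, 53, 52, 52, 52, 51, 51, 50, 49, 47, 47, 48, 48, 50, 51, 50, 49, 50, 51, 53, 52, 51, 51, 50, 50, 50, 50, 51, 52, 61, 71, 82, 91, 100, 99, 98, 101]
board 0.045 [185, 185, 179, 171, 153, 129, 104, 75, 48, 46, 47, 48, 50, 51, 51, 51, 51, 51, 50, 50, 49, 49, 49, 50, 50, 51, 53, 54, 59, 64, 69, 73, 76, 75, 75, 75, 75, 75, 74, 74, 74, 74, 74, 73, 73, 73, 73, 70, 67, 61, 54, 49, 50, 50, 50, 51, 51, 51, 51, 50, 49, 50, 51, 52, 52, 52, 51, 49, 50, 50, 50, 50, 50, 49, 48, 47, 46, 50, 60, 74, 107, 140, 161, 180, 188, 186, 184]
handle 0.1 [181, 175, 165, 148, 120, 94, 87, 81, 74, 67, 64, 66, 67, 66, 66, 65, 64, 64, 65, 65, 64, 62, 60, 58, 66, 75, 95, 122, 146, 163, 179, 179, 178, 177, 177, 176, 177, 177, 177, 176, 176, 176, 176, 175, 175]
handle 0.09 [180, 180, 172, 159, 143, 117, 91, 81, 71, 67, 66, 65, 66, 66, 67, 67, 67, 66, 66, 67, 67, 67, 66, 65, 63, 75, 97, 119, 144, 168, 173, 178, 179, 178, 177, 177, 177, 176, 176, 175, 175, 175, 175, 175, 175]
handle 0.05 [50, 50, 50, 50, 53, 55, 59, 64, 69, 71, 73, 75, 76, 76, 75, 75, 74, 74, 74, 73, 74, 74, 74, 74, 74, 71, 68, 63, 57, 51, 50, 49, 49, 49, 50, 50, 51, 50, 49, 50, 50, 50, 49, 48, 48]
far handle .104 [103, 104, 104, 101, 99, 94, 90, 93, 99, 103, 106, 109, 109, 109, 109, 109, 109, 108, 107, 107, 107, 107, 106, 106, 105, 105, 108, 111, 114, 116, 118, 116, 114, 113, 112, 110, 108, 106, 104, 102, 101, 102, 102, 102, 102]
```

The clip sits 5.7 mm off the board's middle, at about (0.433, 0.199), and the gripper is already above it. Descending and squeezing.

```bash
python3 -m handwheel '[[[0,0.001,-0.04],[0,0,0],0.085],[[0,0.001,-0.08],[0,0,0],0.085],[[0,0.001,-0.11],[0,0,0],0.085],[[0,0.001,-0.13],[0,0,0],0.085],[[0,0.001,-0.149],[0,0,0],0.085],[[0,0.001,-0.149],[0,0,0],0.085],[[0,0.001,-0.149],[0,0,0],0.085]]' 40| egrep 'pos|force: \[|wid'
python3 -m handwheel '[[[0,0,0],[0,0,0],0.05],[[0,0,0],[0,0,0],0.045],[[0,0,0],[0,0,0],0.04],[[0,0,0],[0,0,0],0.035],[[0,0,0],[0,0,0],0.03],[[0,0,0],[0,0,0],0.022],[[0,0,0],[0,0,0],0.022],[[0,0,0],[0,0,0],0.022],[[0,0,0],[0,0,0],0.022],[[0,0,0],[0,0,0],0.022]]' 40| egrep 'pos|force|wid'
```

```text
position: [0.4333, 0.1989, 0.0751]
force: [1.2, 0.6, 0.5]
gripper_width: 0.0849
position: [0.434, 0.1998, 0.0785]
force: [-3.3, -3.5, 20.6]
gripper_width: 0.0237
grasp_force: 38.9
```

```bash
python3 - <<'E'
from h import *
for n in("scene","top"):
    im=env.capture(n);cv2.imwrite(f"pics/{n}6.png",im)
    for t in("clip_pivot","clip_grip"): print(n,t,[(round(d["at"][0]*640,1),round(d["at"][1]*400,1),round(d["score"],2)) for d in env.spot_in(n,t)][:3])
s=env.read_state();print(s)
E
```

```text
scene clip_pivot [(471.9, 229.3, 0.93), (410.6, 215.7, 0.72)]
scene clip_grip [(473.6, 228.2, 0.65), (406.1, 219.5, 0.58)]
top clip_pivot [(223.7, 263.5, 0.66)]
top clip_grip []
{'time_s': 15.45, 'joint_pos': array([ 4.32251352e-01,  2.94697293e-01, -5.09472609e-01,  7.62840814e-01,
       -1.12971227e-03,  1.33108612e+00]), 'joint_velocities': array([ 5.16041643e-04,  2.31979655e-05, -1.12604325e-03, -1.48510907e-03,
        4.08276974e-04,  1.34341758e-03]), 'effort': array([ 5.64156007e-01, -2.92356670e+01,  1.80815721e+01, -2.30427593e+00,
        4.01623752e-01, -2.13314913e-02]), 'position': array([0.43392843, 0.19978711, 0.07847447]), 'tcp_rot': array([1.36341382, 2.82667704, 0.00345748]), 'force': array([-3.96358642, -2.19804463, 18.70673492]), 'moment': array([-0.79775463,  0.99169393,  0.01714639]), 'grasp_force': 38.87144207954407, 'gripper_width': 0.023654397135336794}
```

Squeezed to the stop (23.7 mm). The closing pads pushed the clip's barrel down onto the board (19 N up), so pivot z ≈ 0.061 here. Lifting off.

```bash
python3 -m handwheel '[[[0,0,0.002],[0,0,0],0.022],[[0,0,0.004],[0,0,0],0.022],[[0,0,0.005],[0,0,0],0.022],[[0,0,0.005],[0,0,0],0.022]]' 40| egrep 'pos|force|wid'
python3 -m handwheel '[[[0,0,0.02],[0,0,0],0.022],[[0,0,0.05],[0,0,0],0.022],[[0,0,0.1],[0,0,0],0.022],[[0,0,0.14],[0,0,0],0.022],[[0,0,0.14],[0,0,0],0.022],[[0,0,0.14],[0,0,0],0.022]]' 40| egrep 'pos|rot|force|wid'
python3 - <<'E'
from h import *
for n in("scene","top"):
    im=env.capture(n);cv2.imwrite(f"pics/{n}7.png",im)
    for t in("clip_pivot","clip_grip"): print(n,t,[(round(d["at"][0]*640,1),round(d["at"][1]*400,1),round(d["score"],2)) for d in env.spot_in(n,t)][:3])
s=env.read_state();p=s['position'];print(p,s['force'],s['gripper_width'])
print([proj(n,[p+[0,0,-.0175]]).round(1).tolist() for n in("scene","top")])
E
```

```text
position: [0.4326, 0.1997, 0.0802]
force: [0.7, -0.1, -0.8]
gripper_width: 0.0234
grasp_force: 39.1
position: [0.4333, 0.1999, 0.2208]
tcp_rot: [1.364, 2.829, 0.002]
force: [-0.2, -0.4, -0.6]
gripper_width: 0.0237
grasp_force: 39.8
scene clip_pivot [(468.3, 230.3, 0.83), (414.4, 162.2, 0.51), (409.2, 228.9, 0.23)]
scene clip_grip [(473.6, 227.3, 0.77), (415.3, 167.2, 0.59)]
top clip_pivot [(204.3, 267.1, 0.54)]
top clip_grip [(411.5, 261.7, 0.57), (208.7, 261.5, 0.51)]
[0.43178829 0.19919846 0.21881335] [-0.87236321 -0.81543696 -0.44793017] 0.023866509610873023
[[[415.6, 158.4]], [[204.5, 262.7]]]
```

```bash
python3 - <<'E'
from h import *
from scipy.ndimage import map_coordinates
a=cv2.imread("pics/scene7.png").mean(2);b=cv2.imread("pics/scene5.png").mean(2)
az=np.radians(38.5);n=np.array([np.cos(az),np.sin(az),0]);y=np.array([-n[1],n[0],0]);p=np.array([.4325,.1995,0])
for nn in(.0175,-.0175):
  for t in(-.006,0,.006):
    zs=np.arange(.15,.206,.002);q=proj("scene",[p+nn*n+t*y+[0,0,z] for z in zs]);print(nn,t,map_coordinates(a,[q[:,1],q[:,0]],order=1).round().astype(int).tolist())
t=np.arange(-.02,.0201,.001)
for z in(.175,.18,.185):
  q=proj("scene",[p+.017*n+k*y+[0,0,z] for k in t]);print("w",z,map_coordinates(a,[q[:,1],q[:,0]],order=1).round().astype(int).tolist())
d=(abs(a-b)>25)[130:200,385:445]
for r in range(0,70,2): print(130+r,"".join("#" if v else "." for v in d[r]))
E
```

```text
0.0175 -0.006 [109, 109, 108, 108, 107, 107, 107, 107, 107, 107, 95, 82, 77, 78, 77, 77, 78, 78, 77, 78, 79, 79, 79, 80, 82, 83, 82, 80]
0.0175 0 [108, 107, 107, 106, 107, 108, 109, 110, 109, 105, 96, 84, 82, 80, 80, 81, 81, 82, 82, 81, 81, 83, 82, 81, 80, 80, 81, 80]
0.0175 0.006 [108, 107, 107, 108, 108, 107, 107, 107, 109, 106, 97, 83, 79, 79, 79, 78, 79, 79, 78, 78, 80, 78, 79, 79, 79, 81, 80, 79]
-0.0175 -0.006 [122, 112, 123, 119, 113, 111, 116, 112, 108, 111, 114, 78, 58, 52, 51, 49, 51, 54, 58, 59, 62, 60, 58, 59, 60, 65, 68, 68]
-0.0175 0 [98, 85, 80, 81, 81, 81, 81, 81, 81, 81, 81, 81, 80, 80, 82, 81, 82, 83, 83, 81, 81, 79, 74, 72, 72, 72, 72, 72]
-0.0175 0.006 [97, 84, 81, 81, 81, 81, 80, 82, 82, 80, 80, 81, 81, 81, 81, 81, 81, 80, 82, 80, 81, 79, 72, 71, 70, 71, 71, 71]
w 0.175 [175, 176, 176, 176, 176, 176, 176, 176, 169, 155, 135, 103, 73, 75, 77, 79, 80, 81, 82, 82, 81, 80, 81, 81, 80, 79, 79, 79, 80, 81, 84, 90, 94, 96, 97, 96, 95, 95, 95, 95, 95]
w 0.18 [175, 175, 176, 176, 176, 176, 177, 178, 167, 156, 129, 97, 81, 78, 77, 79, 81, 82, 82, 82, 81, 81, 81, 80, 80, 79
[... 1823 characters left out ...]
###############...................................
180 #######################.....................................
182 #######################...................................##
184 #####################..................................#####
186 #####################..............................#########
188 #...#################...........................############
190 .......##############.......................################
192 ...........#########.....................###################
194 ...............####..................#######################
196 ..................................########################..
198 ...................##.........############################..
```

The clip hangs straight in the gripper: jaw tips at z ≈ 0.17, pivot ≈ 17.5 mm below the TCP, centred on it. Carrying it to the plate at height.

```bash
python3 -m handwheel '[[[0.06,-0.05,0],[0,0,0.15],0.022],[[0.12,-0.1,0],[0,0,0.3],0.022],[[0.18,-0.15,0],[0,0,0.45],0.022],[[0.23,-0.195,0],[0,0,0.6],0.022],[[0.2535,-0.216,0],[0,0,0.645],0.022],[[0.2535,-0.216,0],[0,0,0.645],0.022],[[0.2535,-0.216,0],[0,0,0.645],0.022],[[0.2535,-0.216,0],[0,0,0.645],0.022],[[0.2535,-0.216,0],[0,0,0.645],0.022],[[0.2535,-0.216,0],[0,0,0.645],0.022]]' 40| egrep 'pos|rot|force|wid'
python3 - <<'E'
from h import *
im=env.capture("scene");cv2.imwrite("pics/scene8.png",im)
s=env.read_state();p=s['position'];print(p,s['force'],s['gripper_width'],2*np.degrees(np.arctan2(s['tcp_rot'][1],s['tcp_rot'][0]))-90)
from scipy.ndimage import map_coordinates
g=im.mean(2);a=np.radians(75.5);x=np.array([np.cos(a),np.sin(a),0]);y=np.array([x[1],-x[0],0])
t=np.arange(-.018,.0181,.001)
for z in(.176,.182): 
  q=proj("scene",[np.array([p[0],p[1],z])+.02*x+k*y for k in t]);print("clip",map_coordinates(g,[q[:,1],q[:,0]],order=1).round().astype(int).tolist())
for nn in(.0175,-.0175):
    zs=np.arange(.155,.2,.0015);q=proj("scene",[np.array([p[0],p[1],z])+nn*x for z in zs]);print("tip",map_coordinates(g,[q[:,1],q[:,0]],order=1).round().astype(int).tolist())
t=np.arange(-.033,.034,.001);q=proj("scene",[np.array([.6868,-.0123,.095])+.0045*x+k*y for k in t]);print("plate",map_coordinates(g,[q[:,1],q[:,0]],order=1).round().astype(int).tolist())
E
```

```text
position: [0.6851, -0.0156, 0.2196]
tcp_rot: [-0.396, -3.114, -0.0]
force: [0.2, 0.6, -0.1]
gripper_width: 0.0235
grasp_force: 39.8
[ 0.68511653 -0.0153165   0.22010203] [ 0.30500819  0.06015441 -0.15576888] 0.02386645056825016 -284.47453322989315
clip [168, 177, 181, 183, 174, 165, 145, 122, 100, 88, 78, 77, 80, 81, 81, 81, 81, 81, 81, 81, 82, 82, 81, 80, 79, 74, 59, 45, 84, 128, 157, 172, 186, 184, 183, 183, 184]
clip [170, 176, 180, 183, 184, 185, 170, 152, 129, 103, 79, 78, 79, 80, 81, 82, 82, 83, 83, 84, 84, 83, 81, 81, 81, 77, 71, 67, 73, 81, 109, 141, 164, 174, 182, 181, 181]
tip [184, 184, 183, 182, 182, 182, 182, 184, 182, 155, 126, 97, 86, 81, 81, 82, 83, 84, 84, 84, 83, 83, 82, 80, 81, 82, 83, 83, 84, 83, 82]
tip [181, 181, 181, 181, 182, 182, 182, 183, 184, 184, 171, 123, 76, 31, 16, 7, 7, 8, 9, 13, 17, 21, 26, 31, 37, 43, 39, 42, 59, 70, 77]
plate [76, 85, 85, 83, 81, 81, 79, 70, 59, 48, 40, 34, 32, 33, 33, 32, 32, 32, 32, 32, 32, 32, 32, 32, 33, 32, 31, 31, 31, 32, 31, 30, 30, 31, 32, 31, 31, 31, 30, 30, 31, 32, 32, 31, 31, 31, 31, 30, 31, 31, 31, 32, 32, 33, 33, 33, 32, 32, 32, 33, 33, 33, 32, 29, 27, 28, 30]
```

```bash
python3 -m handwheel '[[[0.0018,-0.0013,-0.01],[0,0,0],0.022],[[0.0018,-0.0013,-0.02],[0,0,0],0.022],[[0.0018,-0.0013,-0.035],[0,0,0],0.022],[[0.0018,-0.0013,-0.035],[0,0,0],0.022],[[0.0018,-0.0013,-0.035],[0,0,0],0.022]]' 40| egrep 'pos|force: \['
python3 -m handwheel '[[[0,0,-0.012],[0,0,0],0.022],[[0,0,-0.024],[0,0,0],0.022],[[0,0,-0.036],[0,0,0],0.022],[[0,0,-0.044],[0,0,0],0.022],[[0,0,-0.05],[0,0,0],0.022],[[0,0,-0.05],[0,0,0],0.022],[[0,0,-0.05],[0,0,0],0.022]]' 40| egrep 'pos|force: \[|wid'
```

```text
position: [0.6872, -0.0173, 0.1847]
force: [-0.0, 0.7, -0.5]
position: [0.6881, -0.0177, 0.1353]
force: [0.7, -0.1, -0.1]
gripper_width: 0.0236
```

```bash
python3 -m handwheel '[[[0,0,-0.002],[0,0,0],0.022],[[0,0,-0.004],[0,0,0],0.022],[[0,0,-0.004],[0,0,0],0.022]]' 40| egrep 'pos|force: \['
for i in 1 2 3; do python3 -m handwheel '[[[0,0,-0.0015],[0,0,0],0.022],[[0,0,-0.0015],[0,0,0],0.022]]' 40| egrep 'pos|force: \['; done
```

```text
position: [0.688, -0.0176, 0.1313]
force: [-0.6, 0.1, -1.0]
position: [0.6879, -0.0176, 0.1297]
force: [-1.2, 0.1, -0.0]
position: [0.6879, -0.0177, 0.1281]
force: [0.1, 0.2, -0.7]
position: [0.6883, -0.0177, 0.1278]
force: [-1.7, -0.4, 3.2]
```

Barrel contact at TCP z ≈ 0.128, as predicted. I'll nudge 1 mm sideways, then release step by step while following down, since the pads retract as they open.

```bash
python3 -m handwheel '[[[-0.0005,0.0004,0.002],[0,0,0],0.022],[[-0.001,0.0007,0.002],[0,0,0],0.022],[[-0.001,0.0007,0.002],[0,0,0],0.022],[[-0.001,0.0007,0],[0,0,0],0.022],[[-0.001,0.0007,-0.001],[0,0,0],0.022],[[-0.001,0.0007,-0.001],[0,0,0],0.022]]' 40| egrep 'pos|force: \['
python3 -m handwheel '[[[0,0,-0.0003],[0,0,0],0.027],[[0,0,-0.0006],[0,0,0],0.028],[[0,0,-0.0009],[0,0,0],0.029],[[0,0,-0.0012],[0,0,0],0.03],[[0,0,-0.0012],[0,0,0],0.03]]' 40| egrep 'pos|force|wid'
```

```text
position: [0.6875, -0.017, 0.1277]
force: [-2.4, -0.3, 8.1]
position: [0.6881, -0.0171, 0.1263]
force: [-0.4, -0.9, 6.4]
gripper_width: 0.0297
grasp_force: 8.0
```

```bash
python3 -m handwheel '[[[0,0,-0.0004],[0,0,0],0.031],[[0,0,-0.0008],[0,0,0],0.0325],[[0,0,-0.0012],[0,0,0],0.034],[[0,0,-0.0015],[0,0,0],0.036],[[0,0,-0.0015],[0,0,0],0.036]]' | egrep 'pos|force|wid'
python3 -m handwheel '[[[0,0,-0.0004],[0,0,0],0.0375],[[0,0,-0.0008],[0,0,0],0.039],[[0,0,-0.0012],[0,0,0],0.0405],[[0,0,-0.0015],[0,0,0],0.042],[[0,0,-0.0015],[0,0,0],0.042]]' | egrep 'pos|force|wid'
```

```text
position: [0.6881, -0.017, 0.1247]
force: [-0.2, 0.8, 7.3]
gripper_width: 0.036
grasp_force: 7.5
position: [0.6879, -0.017, 0.1227]
force: [-0.6, -0.1, 6.8]
gripper_width: 0.042
grasp_force: 7.1
```

```bash
python3 -m handwheel '[[[0,0,-0.0003],[0,0,0],0.043],[[0,0,-0.0006],[0,0,0],0.044],[[0,0,-0.0008],[0,0,0],0.045],[[0,0,-0.0008],[0,0,0],0.046],[[0,0,-0.0008],[0,0,0],0.047],[[0,0,-0.0008],[0,0,0],0.047]]' | egrep 'pos|force|wid'
python3 -c "
from h import *
im=env.capture('scene');cv2.imwrite('pics/scene9.png',im)
print([(d['at'][0]*640,d['at'][1]*400,d['score']) for d in env.spot_in('scene','clip_pivot')],proj('scene',[[.6855,-.0173,.11],[.6855,-.0173,.12]]))"
```

```text
position: [0.6873, -0.017, 0.1208]
force: [-1.8, -0.6, 3.9]
gripper_width: 0.0469
grasp_force: 6.1
[(470.272, 230.28, 0.89), (267.2, 195.08, 0.66)] [[267.34741406 198.80597123]
 [267.14978944 195.08962455]]
```

```bash
python3 -m handwheel '[[[0,0,-0.0003],[0,0,0],0.048],[[0,0,-0.0006],[0,0,0],0.0495],[[0,0,-0.0009],[0,0,0],0.051],[[0,0,-0.0009],[0,0,0],0.051],[[0,0,-0.0009],[0,0,0],0.051]]' | egrep 'pos|force|wid'
python3 -m handwheel '[[[0,0,0],[0,0,0],0.053],[[0,0,0],[0,0,0],0.055],[[0,0,0],[0,0,0],0.056],[[0,0,0],[0,0,0],0.056]]' | egrep 'pos|force|wid'
```

```text
position: [0.6865, -0.0172, 0.1193]
force: [-0.6, -1.6, 0.4]
gripper_width: 0.0511
grasp_force: 4.4
position: [0.6871, -0.0166, 0.12]
force: [-0.2, 0.1, -0.6]
gripper_width: 0.0559
grasp_force: 0.0
```

```bash
python3 -m handwheel '[[[0,0,0],[0,0,0],0.065],[[0,0,0],[0,0,0],0.085],[[0,0,0],[0,0,0],0.085],[[0,0,0],[0,0,0],0.085],[[0,0,0],[0,0,0],0.085],[[0,0,0.03],[0,0,0],0.085],[[0,0,0.07],[0,0,0],0.085],[[0,0,0.12],[0,0,0],0.085],[[0,0,0.15],[0,0,0],0.085],[[0,0,0.15],[0,0,0],0.085]]' | egrep 'time|pos|force|wid'
python3 - <<'E'
from h import *
from scipy.ndimage import map_coordinates
im=env.capture('scene');cv2.imwrite('pics/scene10.png',im)
print([(d['at'][0]*640,d['at'][1]*400,d['score']) for d in env.spot_in('scene','clip_pivot')])
g=im.mean(2);a=np.radians(75.5);x=np.array([np.cos(a),np.sin(a),0]);y=np.array([x[1],-x[0],0])
S=np.array([.6868,-.0123,0])-.0065*x  # seat
t=np.arange(-.033,.034,.001)
def pr(l,n,z):
  q=proj("scene",[S+n*x+k*y+[0,0,z] for k in t]);print(l,map_coordinates(g,[q[:,1],q[:,0]],order=1).round().astype(int).tolist())
pr("plate .07",.009,.07);pr("jaw .09",.013,.09);pr("jaw .085",.013,.085);pr("handle .135",.022,.135);pr("handle .145",.025,.145)
def vz(l,n,k,z0,z1):
  q=proj("scene",[S+n*x+k*y+[0,0,z] for z in np.arange(z0,z1,.0015)]);print(l,map_coordinates(g,[q[:,1],q[:,0]],order=1).round().astype(int).tolist())
vz("jaw bottom",.012,0,.065,.09);vz("near handle top",.028,0,.14,.17);vz("far handle top",-.025,0,.14,.17);vz("plate top",.009,.018,.095,.115);vz("plate top",.009,-.016,.095,.115)
b=cv2.imread("pics/scene5.png").mean(2);d=abs(g-b)>22
for r in range(165,232,1): print(r,"".join("#" if v else "." for v in d[r,235:305]))
E
```

```text
time_s: 24.6
position: [0.6897, -0.017, 0.2763]
force: [-0.0, -0.9, -0.0]
gripper_width: 0.0851
grasp_force: 0.0
[(268.8, 194.79999999999998, 0.87), (470.784, 228.39999999999998, 0.65)]
plate .07 [148, 166, 175, 183, 179, 165, 150, 122, 93, 67, 50, 33, 29, 30, 32, 31, 29, 28, 28, 27, 34, 42, 50, 59, 70, 76, 80, 85, 86, 88, 94, 104, 117, 122, 123, 123, 122, 123, 121, 120, 118, 116, 110, 107, 107, 102, 88, 74, 57, 41, 28, 30, 31, 32, 32, 31, 31, 31, 30, 29, 28, 25, 21, 29, 43, 55, 65]
jaw .09 [76, 80, 83, 82, 78, 77, 88, 98, 97, 87, 77, 57, 38, 27, 28, 30, 30, 30, 30, 29, 28, 34, 43, 51, 58, 66, 70, 71, 71, 71, 71, 71, 72, 72, 72, 72, 72, 72, 72, 72, 72, 69, 65, 60, 50, 40, 32, 30, 27, 29, 30, 30, 29, 29, 30, 31, 31, 32, 32, 31, 30, 29, 28, 26, 32, 39, 48]
jaw .085 [76, 79, 83, 82, 79, 75, 85, 95, 97, 88, 78, 61, 43, 30, 31, 33, 32, 31, 31, 30, 30, 34, 43, 52, 58, 63, 67, 68, 70, 71, 72, 72, 71, 71, 71, 71, 71, 72, 73, 72, 71, 69, 64, 58, 55, 55, 58, 57, 57, 53, 45, 36, 35, 33, 32, 32, 31, 31, 31, 31, 30, 29, 27, 26, 32, 38, 42]
handle .135 [7, 15, 27, 38, 53, 68, 75, 77, 79, 83, 87, 1
[... 5299 characters left out ...]
.........................
223 ...................##..........#......................................
224 .......................#.....####.#...................................
225 ....................#.##....##........................................
226 .......................#..............................................
227 ......................#....##.........................................
228 .......................##.............................................
229 ......................................................................
230 ......................................................................
231 .....................##...............................................
```

The clip stands upright (both handle tops at z ≈ 0.156), about 1 mm from the plate's middle, with the pivot just above the plate. The robot is clear, so I'm handing in.

```bash
python3 -c "
from rig import env
print(env.close_job())"
```

```text
the job is handed in; nothing more can be done
None
```

I handed the job in at about 25 s: the wide plate stands on the holder's ledge with the small sprung clip pinching it to the backplate, upright and about 1 mm from the plate's middle, and nothing else was touched as far as force readings and pictures show.

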